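# Change a bonding tray over from a left-handed to a right-handed orthodontist

### The arm

A 6-joint arm with a two-finger parallel gripper is mounted at the origin on a cart in front of the work surface, level with it; the furniture and walls round the work are solid. World frame = base frame: x ahead of the robot, y to its left, z up, the work surface at z = 0. Lengths are in mm, angles in rad, forces in N, time in s.
With the tool pointing down it reaches from about 350 to 975 mm from the base axis. Payload 7.1 kg.
Tool frame: the origin (TCP) lies on the front face of the gripper's body, between the roots of the fingers; the fingertips stand 80 mm ahead of it and the grasp point (between the pads) lies 61 mm ahead of it (env.tips_ahead is the distance from the TCP to the fingertips, in mm); z points along the fingers, y is the line along which they close (so a half turn about z gives the same grasp; the last joint's range is limited). The gripper opens to 88 mm and grips with 3 to 60 N. Pads are 20 mm wide; open, the fingers measure 115 mm over their backs; the gripper's body (75 mm by 178 mm) begins 61 mm behind the grasp point.
Start: joints at [-1.282, 0.423, 1.63, -0, 1.089, -0.019], TCP at [189.37, -595.604, 302.675] pointing down, gripper open.
Joint ranges: [-3, 3], [-0.9, 2.11], [0.09, 2.58], [-1.31, 4.45], [0.11, 2.69], [-2.54, 2.54]. Speed limits (rad/s): [2.39, 2.39, 3.01, 3.14, 3.14, 3.14].

### API

Orientations are given as a unit quaternion [x, y, z, w].
In Python, from station import env, set_gripper, viewer, workorder gives the robot as it stands. Calls block until the motion is done:
- env.reach(position, orientation): joint-space move of the TCP to a pose.
- env.move_l(position, rot=None, rate=150, f_stop=None): straight line of the TCP; rot=None keeps the orientation; rate is the mean speed in mm/s. With f_stop (N) it stops when the force on the tool has changed by that much, and returns True; else False.
- env.move_joints(angles): joint-space move.
- set_gripper(opening): finger opening in mm; the grip force is fixed at half the most; returns when the fingers have stopped.
- env.hold(seconds).
- env.ik(position, orientation): joint angles nearest the present ones, or None.
- env.read_state(): the state.
- viewer.camera(name): name is "scene" or "side" or "wrist"; returns the picture (400x640x3 uint8, blue, green, red); there is no depth.
- viewer.camera_params(name): a dict with "fx", "fy", "cx", "cy" (pixels), "pose" (4x4, takes a point from camera to world coordinates); the wrist camera has in their place "tool_from_camera" (4x4, takes a point from camera to tool coordinates, whose origin is the TCP and whose axes are the flange's). Camera axes: x right, y up, looking along -z (the intrinsics and any distortion apply to the point x, -y, -z); pixel columns grow to the right and rows downward; lengths in mm; the calibration is good to about 2 mm. A picture is of the moment at which its call begins: read the wrist's pose just before it. camera_params takes no time and is no camera call.
A pose or a line that the arm cannot do raises env.IKError and nothing moves.
- workorder.sign_off(): hands the job in; it is judged then, once.
The state is a dict: "time_s": time; "qpos": joint angles; "dq": joint speeds; "tau": joint torques, N m; "tool_pos": TCP position; "orientation": TCP orientation; "force": force on the tool from outside, world axes, zero at the start; "wrist_torque": the same for the moment, N m; "width": finger opening in mm; "grip_force": force on a finger pad.
Only numpy, scipy, OpenCV 4.12 (cv2) and the standard library are available. Lean on these libraries where they do the work, as an engineer would, in place of code of your own. Each camera call takes 0.05 s, during which the arm holds its last target. There are 200 camera calls.

### The job

This bonding tray was laid for a left-handed orthodontist and the next one is right-handed, so change its four bays over: the cotton pot must stand in the back left bay and the study cast in the front left one, the bonding bottle in the back right bay and the glass dappen dish in the front right one (left, right, front and back as you look at the tray from the robot). Every bay is taken at the start, so use the empty middle bay on the way; the tray is clean, so put nothing down outside it. Leave each thing upright (the cast teeth up) in the middle of its own bay, and set things down without dropping them.

Things in the scene. Friction and masses are not known exactly. Their poses are not given: they have to be found in the camera images.
- pot_centre (a point): Cotton pot: plain white round pot, tallest of the four, 82 mm high; about 60 g. Its lid (from 64 to 82 mm up, 48 mm across) is wider than the body (44 mm) and fixed on: grip the pot by the lid, as a gripper reaching lower for the body may bind on the lid. Point on its axis half-way up, 41 mm above its foot; z up. Starts in a right bay; belongs back left.
- cast_centre (a point): Yellow plaster cast of a lower jaw. Base 58 mm (its x) by 64 mm (its y), 17 mm high; teeth up to 28 mm; 95 g. Grip the base below the teeth, along its x: the flat front face (28 mm wide) and back face (56 mm) are parallel, 58 mm apart; the sides are not. Point in the middle of the base, 8.5 mm above its underside; x to the back face, z up. Starts in a right bay, turned up to 0.25 rad; belongs front left.
- bottle_centre (a point): Bonding bottle: small round dropper bottle, dark body with a tapered pink cap, 68 mm high; body 26 mm across up to 47 mm, cap 18 mm; about 30 g. Point on its axis half-way up, 34 mm above its foot; z up. Starts in a left bay; belongs back right.
- dish_centre (a point): Dappen dish: small clear glass dish, eight-sided, 31 mm across and 26 mm high; about 42 g. Point on its axis half-way up, 13 mm above its foot; z up. Starts in a left bay; belongs front right.
- bay_back_left (a point): Back left bay of the tray, 100 mm front to back by 92 mm across; point in the middle of its floor, x to the back of the tray, y to its left, z up. At first it holds bottle or dish; the cotton pot belongs here. The tray's floor is 4 mm above the bench; the dividers round the bays rise 5 mm and the tray's rim 14 mm above that floor.
- bay_front_left (a point): Front left bay of the tray, 100 mm front to back by 92 mm across; point in the middle of its floor, x to the back of the tray, y to its left, z up. At first it holds bottle or dish; the study cast belongs here. In front of the bays a narrow lane holds a mouth mirror, tweezers and a syringe: fixed, they stay.
- bay_back_right (a point): Back right bay of the tray, 100 mm front to back by 92 mm across; point in the middle of its floor, x to the back of the tray, y to its left, z up. At first it holds pot or cast; the bottle belongs here. Behind the tray bottles, cups and cartons up to 0.33 m high stand on the bench.
- bay_front_right (a point): Front right bay of the tray, 100 mm front to back by 92 mm across; point in the middle of its floor, x to the back of the tray, y to its left, z up. At first it holds pot or cast; the dish belongs here.
- bay_middle (a point): Empty middle bay, 92 mm across, 210 mm long; point in the middle of its floor, x to the back of the tray, y to its left, z up; the other bay points lie 52 mm behind or before it and 96 mm to its left or right. The tray: dull blue-grey plastic, 267 mm front to back by 298 mm wide, fixed, turned up to 0.2 rad.

How it is judged (in metres and radians):
At the end, for the whole second after the job is handed in: Pot in the back left, cast in the front left, bottle in the back right and dish in the front right bay: each centre within 15 mm (horizontally) of the middle of its bay, standing on the bay's floor (height within 4 mm), upright within 0.1 rad, released and at rest (horizontal distance between bottle_centre and bay_back_right below 0.015 m and z of bottle_centre in the frame of bay_back_right between 0.03 and 0.038 m and angle between each of bottle_centre, dish_centre, pot_centre, cast_centre's own z axis and vertical below 0.1 rad and linear speed of each of bottle, dish, pot, cast below 0.02 m/s and horizontal distance between dish_centre and bay_front_right below 0.015 m and z of dish_centre in the frame of bay_front_right between 0.009 and 0.017 m and horizontal distance between pot_centre and bay_back_left below 0.015 m and z of pot_centre in the frame of bay_back_left between 0.037 and 0.045 m and horizontal distance between cast_centre and bay_front_left below 0.015 m and z of cast_centre in the frame of bay_front_left between 0.0045 and 0.0125 m); the robot touches nothing.
It fails at once if one of the four things is laid down outside the tray ((height (world z) of bottle_centre below 0.046 m and (y of bottle_centre in the frame of bay_middle above 0.155 m or y of bottle_centre in the frame of bay_middle below -0.155 m or x of bottle_centre in the frame of bay_middle above 0.115 m or x of bottle_centre in the frame of bay_middle below -0.165 m)) or (height (world z) of dish_centre below 0.025 m and (y of dish_centre in the frame of bay_middle above 0.155 m or y of dish_centre in the frame of bay_middle below -0.155 m or x of dish_centre in the frame of bay_middle above 0.115 m or x of dish_centre in the frame of bay_middle below -0.165 m)) or (height (world z) of pot_centre below 0.053 m and (y of pot_centre in the frame of bay_middle above 0.155 m or y of pot_centre in the frame of bay_middle below -0.155 m or x of pot_centre in the frame of bay_middle above 0.115 m or x of pot_centre in the frame of bay_middle below -0.165 m)) or (height (world z) of cast_centre below 0.0205 m and (y of cast_centre in the frame of bay_middle above 0.155 m or y of cast_centre in the frame of bay_middle below -0.155 m or x of cast_centre in the frame of bay_middle above 0.115 m or x of cast_centre in the frame of bay_middle below -0.165 m))).
It fails at once if one of the four things is dropped (falls faster than 0.8 m/s, from some 30 mm, with no finger on it) ((linear speed of bottle above 0.8 m/s and contact force between the fingers and bottle below 0.01 N) or (linear speed of dish above 0.8 m/s and contact force between the fingers and dish below 0.01 N) or (linear speed of pot above 0.8 m/s and contact force between the fingers and pot below 0.01 N) or (linear speed of cast above 0.8 m/s and contact force between the fingers and cast below 0.01 N)).
It also fails if it takes over 109 s, if anything falls off the work surface, if the arm or the gripper's body presses on something with over 40 N, if the wrist force passes 120 N, or if a joint passes its speed limit or range.

## Working session

There is one attempt and no reset: what is moved stays moved. The work goes in short steps, each a Python script; the robot and the scene stay as the last script left them, time stands still between calls to the robot, and variables do not carry over. Pictures are saved under pics/ and viewed, at most 14 in all, crops included, and the job is handed in when it is done.

```bash
mkdir -p pics; ls; python3 - <<'E'
from station import env, set_gripper, viewer, workorder
import cv2
for n in ["scene","side"]:
    cv2.imwrite(f"pics/{n}0.png",viewer.camera(n))
    p=viewer.camera_params(n);print(n,p)
print(viewer.camera_params("wrist"));s=env.read_state();print(s)
E
```

```text
pics
scene {'fx': 404.7001940990321, 'fy': 404.7001940990321, 'cx': 319.64387187150004, 'cy': 204.75776282553747, 'pose': array([[-8.19424818e-01,  2.71073991e-01, -5.05036493e-01,
         1.07140803e+02],
       [-5.73154266e-01, -3.78134127e-01,  7.26986086e-01,
         6.05013440e+02],
       [ 6.09548602e-03,  8.85174262e-01,  4.65219702e-01,
         4.55056799e+02],
       [ 0.00000000e+00,  0.00000000e+00,  0.00000000e+00,
         1.00000000e+00]])}
side {'fx': 378.0644688180826, 'fy': 378.0644688180826, 'cx': 322.46856200624785, 'cy': 199.86963221580586, 'pose': array([[-8.69744613e-01,  2.70157254e-01, -4.12988338e-01,
         1.81045682e+02],
       [-4.93140641e-01, -4.43751629e-01,  7.48262521e-01,
         6.43764363e+02],
       [ 1.88843000e-02,  8.54458630e-01,  5.19176110e-01,
         5.10032444e+02],
       [ 0.00000000e+00,  0.00000000e+00,  0.00000000e+00,
         1.00000000e+00]])}
{'fx': 313.55488732938846, 'fy': 313.55488732938846, 'cx': 321.80052977196, 'cy': 197.2516083042248, 'tool_from_camera': array([[-2.88246601e-06,  9.66386258e-01,  2.57094534e-01
[... 277 characters left out ...]
+00]])}
{'time_s': 0.1, 'qpos': array([-1.28200529e+00,  4.23741923e-01,  1.63057942e+00, -1.38295133e-05,
        1.08859971e+00, -1.89935386e-02]), 'dq': array([-0.00095316, -0.00187929, -0.00105317, -0.00066011, -0.00028081,
       -0.00053593]), 'tau': array([ 7.48077764e-04, -5.45614994e+01, -2.74324572e+01,  6.45447616e-02,
        1.87950034e-02, -2.55018961e-05]), 'tool_pos': array([ 189.26065667, -595.25920529,  302.00682786]), 'orientation': array([ 9.88181223e-01,  1.53288712e-01, -9.53967785e-05, -6.57341900e-04]), 'force': array([-0.02900795, -0.12810589,  0.18738782]), 'wrist_torque': array([ 0.00434381, -0.00069384, -0.02199727]), 'grip_force': 0.0, 'width': 88.03101535420336}
```

View pics/scene0.png

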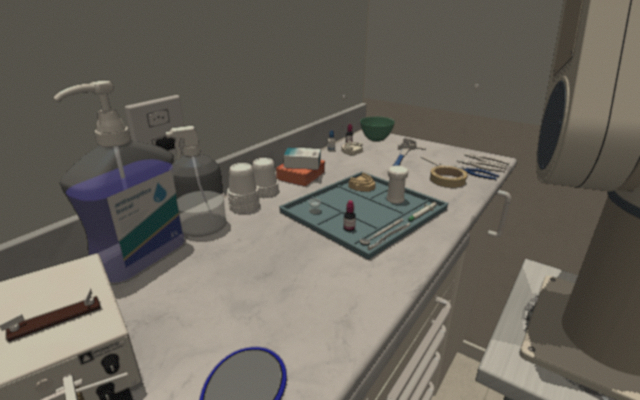

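View pics/side0.png

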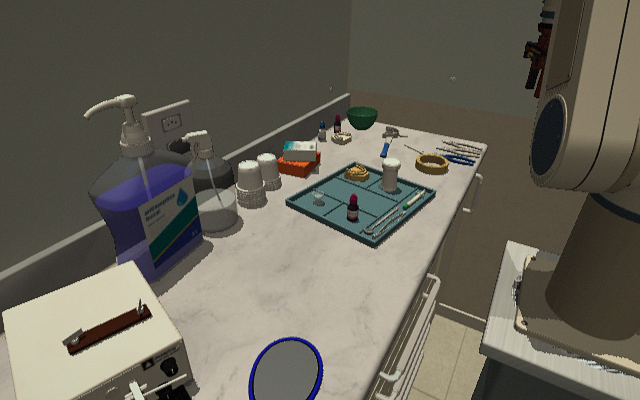

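Bottle stands front left (350,218), dish back left (316,208), cast back right (362,184) and pot front right (397,185). The tray's rim corners are at about (282,209), (371,247), (446,206) and (362,176).

```bash
cat > h.py <<'E'
from station import env, set_gripper, viewer, workorder
import numpy as np, cv2
from scipy.spatial.transform import Rotation as R
def pix2w(px, p, z, pose=None):
    """pixel -> world point on plane z"""
    T = p["pose"] if pose is None else pose
    d = T[:3,:3] @ np.array([(px[0]-p["cx"])/p["fx"], -(px[1]-p["cy"])/p["fy"], -1])
    return T[:3,3] + d*(z-T[2,3])/d[2]
def w2pix(w, p, T):
    c = T[:3,:3].T @ (np.asarray(w,float)-T[:3,3]); return np.array([p["cx"]-p["fx"]*c[0]/c[2], p["cy"]+p["fy"]*c[1]/c[2]])
def down(yaw):
    """tool down, closing line (tool y) along world direction yaw"""
    y = np.array([np.cos(yaw), np.sin(yaw), 0]); z = np.array([0,0,-1.])
    return R.from_matrix(np.c_[np.cross(y,z), y, z]).as_quat()
def wristpose():
    s = env.read_state(); T = np.eye(4); T[:3,:3] = R.from_quat(s["orientation"]).as_matrix(); T[:3,3] = s["tool_pos"]
    return T @ viewer.camera_params("wrist")["tool_from_camera"]
E
python3 - <<'E'
from h import *
p=viewer.camera_params("scene")
for px in [(282,209),(371,247),(446,206),(362,176)]: print(pix2w(px,p,18).round())
c=np.mean([pix2w(px,p,18) for px in [(282,209),(371,247),(446,206),(362,176)]],0);print(c)
for z in (320,380,420):
  for yaw in (0,np.pi/2,-np.pi/2,np.pi):
    # wrist camera: offset +70 in tool x
    print(z,yaw,env.ik([c[0],c[1],z],down(yaw)))
E
```

```text
[639. -11.  18.]
[400.   8.  18.]
[ 340. -244.   18.]
[ 584. -281.   18.]
[ 490.83799067 -131.70501215   18.        ]
320 0 [-2.85569792e-01  2.29529304e-01  1.86886233e+00 -4.44089210e-16
  1.04320102e+00 -2.85569792e-01]
320 1.5707963267948966 [-2.85569792e-01  2.29529304e-01  1.86886233e+00 -4.44089210e-16
  1.04320102e+00 -1.85636612e+00]
320 -1.5707963267948966 [-2.85569792e-01  2.29529304e-01  1.86886233e+00 -4.44089210e-16
  1.04320102e+00  1.28522654e+00]
320 3.141592653589793 None
380 0 [-2.85569792e-01  1.61543222e-01  1.80520817e+00 -4.44089210e-16
  1.17484126e+00 -2.85569792e-01]
380 1.5707963267948966 [-2.85569792e-01  1.61543222e-01  1.80520817e+00 -4.44089210e-16
  1.17484126e+00 -1.85636612e+00]
380 -1.5707963267948966 [-2.85569792e-01  1.61543222e-01  1.80520817e+00 -4.44089210e-16
  1.17484126e+00  1.28522654e+00]
380 3.141592653589793 None
420 0 [-2.85569792e-01  1.24289773e-01  1.75601235e+00 -4.44089210e-16
  1.26129053e+00 -2.85569792e-01]
420 1.5707963267948966 [-2.85569792e-01  1.24289773e-01  1.75601235e+00 -4.44089210e-16
  1.26129053e+00 -1.85636612e+00]
420 -1.5707963267948966 [-2.85569792e-01  1.24289773e-01  1.75601235e+00 -4.44089210e-16
  1.26129053e+00  1.28522654e+00]
420 3.141592653589793 None
```

```bash
python3 - <<'E'
from h import *
env.reach([455,-130,350],down(-np.pi/2)); env.hold(0.3)
T=wristpose(); im=viewer.camera("wrist"); np.save("T1.npy",T); cv2.imwrite("pics/w1.png",im); print(T.round(3), env.read_state()["time_s"])
E
```

```text
[[-1.00000e-03  9.66000e-01  2.57000e-01  5.24865e+02]
 [-1.00000e+00 -1.00000e-03 -0.00000e+00 -1.30722e+02]
 [-0.00000e+00 -2.57000e-01  9.66000e-01  4.32693e+02]
 [ 0.00000e+00  0.00000e+00  0.00000e+00  1.00000e+00]] 2.3917
```

View pics/w1.png

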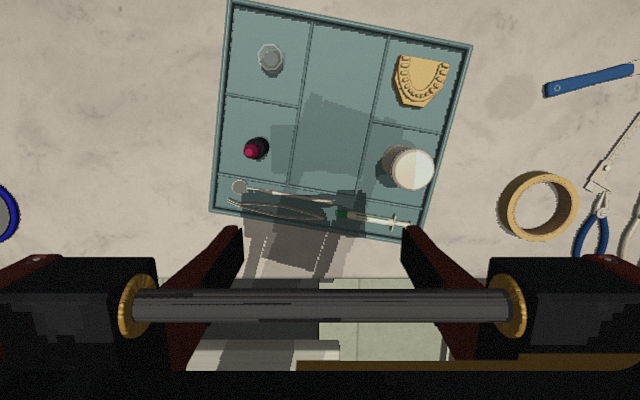

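The whole tray is in view: corners at about (229,0), (472,46), (210,212) and (428,241). The dish is at (270,59), bottle (257,148), cast (421,79) and pot lid (412,169). I'll enlarge it.

```bash
python3 - <<'E'
import cv2
im=cv2.imread("pics/w1.png")[0:250,200:480]
cv2.imwrite("pics/w1c.png",cv2.convertScaleAbs(cv2.resize(im,None,fx=2.4,fy=2.4,interpolation=cv2.INTER_CUBIC),alpha=1.5))
E
```

```text
(no output)
```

View pics/w1c.png

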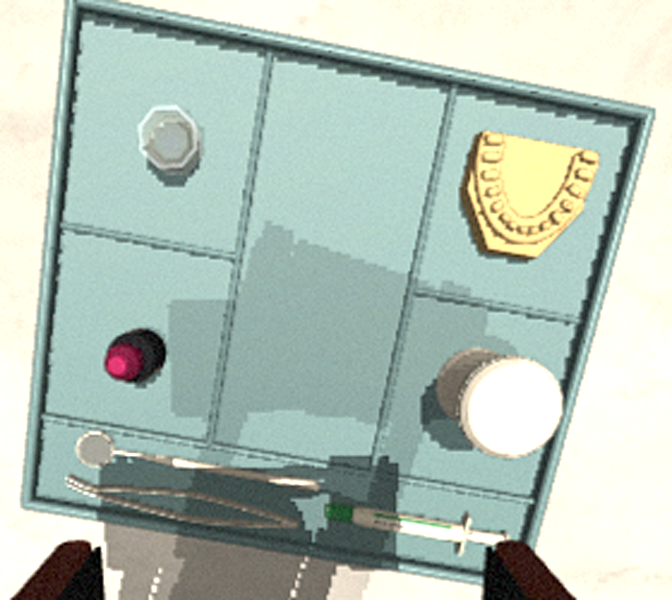

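```bash
cat > meas.py <<'E'
from h import *
from scipy.optimize import least_squares
p=viewer.camera_params("wrist"); T=np.load("T1.npy")
def W(c,z): return pix2w((c[0]/2.4+200-.3,c[1]/2.4-.3),p,z,T)[:2]
tray=[((236,257),(0,48)),((414,293),(0,-48)),((62,230),(0,142)),((578,322),(0,-142)),((212,440),(-104,48)),((376,465),(-104,-48)),((268,57),(104,48)),((451,92),(104,-48))]
P=np.array([W(a,9) for a,_ in tray]); Q=np.array([b for _,b in tray],float)
def rot(a): return np.array([[np.cos(a),-np.sin(a)],[np.sin(a),np.cos(a)]])
f=least_squares(lambda v:(v[:2]+Q@rot(v[2]).T-P).ravel(),[500,-130,0],loss="soft_l1",f_scale=2)
mid,yaw=f.x[:2],f.x[2]
def bay(x,y): return mid+rot(yaw)@np.array([x,y])
if __name__=="__main__":
    print("mid",mid,"yaw",yaw); print((f.fun.reshape(-1,2)).round(1))
    print("scale sep", np.linalg.norm(P[2]-P[3]))
    C=[W((70,2),18),W((655,110),18),W((25,507),18)]; print("rim", *[np.linalg.norm(C[0]-c) for c in C[1:]])
    pot=W((512,407),86); dish=W((169,137),30); bot=W((120,365),72)
    for n,o in dict(pot=pot,dish=dish,bottle=bot).items(): print(n,o,"tray:",(rot(yaw).T@(o-mid)).round(1))
    print("potdia",np.linalg.norm(W((462,407),86)-W((563,407),86)),"dishdia",np.linalg.norm(W((138,137),30)-W((200,137),30)))
    b1,b2=W((482,131),21),W((600,152),21); f1,f2=W((485,243),21),W((533,252),21)
    print("cast back",b1,b2,np.linalg.norm(b1-b2),"front",f1,f2,np.linalg.norm(f1-f2))
    bm,fm=(b1+b2)/2,(f1+f2)/2; print("centre",(bm+fm)/2,"len",np.linalg.norm(bm-fm),"yaw",np.arctan2(*(bm-fm)[::-1]), "edge yaw",np.arctan2(*(b1-b2)[::-1])-np.pi/2,"tray",rot(yaw).T@((bm+fm)/2-mid))
E
python3 meas.py
```

```text
mid [ 523.66478723 -148.01049613] yaw -0.1693649823827526
[[-1.9 -0.9]
 [ 0.9  1.6]
 [-0.  -1.3]
 [ 0.8  0.2]
 [-3.2  0.8]
 [-4.4  1. ]
 [ 3.1 -0.2]
 [ 3.1 -1.1]]
scale sep 285.5959999117677
rim 295.8171002689289 262.38184996431477
pot [ 464.83104151 -232.59420226] tray: [-43.7 -93.3]
dish [590.28876261 -69.34120152] tray: [52.4 88.8]
bottle [482.81153332 -47.99999829] tray: [-57.1  91.7]
potdia 47.031146171151896 dishdia 30.675646401836673
cast back [ 594.43585416 -226.10541739] [ 584.54337601 -286.6987949 ] 61.39559040096833 front [ 540.34443766 -231.13140566] [ 535.80744318 -256.6173479 ] 25.8866291965626
centre [ 563.78277775 -250.13824146] len 52.9179548487606 yaw -0.2390077802551551 edge yaw -0.16183231640691442 tray [ 56.75827273 -93.90435564]
```

```bash
cat >> h.py <<'E'
FLOOR=4
def pick(xy, yaw, tip, opening, rate=120, up=150, f=12):
    """tip = fingertip height above bay floor"""
    q=down(yaw); z=FLOOR+tip+env.tips_ahead
    set_gripper(opening); env.reach([*xy,z+up],q); env.move_l([*xy,z+25],rate=300)
    hit=env.move_l([*xy,z],rate=rate,f_stop=f); set_gripper(0); s=env.read_state()
    print("pick hit",hit,"z",s["tool_pos"][2]-z,"width",s["width"],"grip",s["grip_force"],"t",s["time_s"])
def lift(dz=110):
    p=env.read_state()["tool_pos"]; env.move_l([p[0],p[1],p[2]+dz],rate=250)
def place(xy, yaw, tip, opening, up=100, f=8):
    q=down(yaw); z=FLOOR+tip+env.tips_ahead
    env.reach([*xy,z+up],q); env.move_l([*xy,z+15],rate=250)
    hit=env.move_l([*xy,z],rate=50,f_stop=f); z1=env.read_state()["tool_pos"][2]-z; set_gripper(opening)
    s=env.read_state(); print("place hit",hit,"dz",z1,"pos",s["tool_pos"].round(1),"t",s["time_s"])
    env.move_l([*xy,z+up],rate=300)
E
python3 - <<'E'
from meas import *
ps=viewer.camera_params("scene")
for px in [(302,183),(278,178),(245,208),(268,194)]: print(pix2w(px,ps,0).round())
a=yaw+np.pi/2
for w in [bay(-52,96),bay(52,96),bay(52,-96),bay(-52,-96),bay(-30,0)]:
    print(w.round(1),env.ik([*w,120],down(a)) is not None, env.ik([*w,90],down(yaw)) is not None, env.ik([*w,240],down(a)))
E
```

```text
[ 712. -182.    0.]
[ 786. -169.    0.]
[736.  11.   0.]
[741. -78.   0.]
[488.6 -44.6] True True [-1.15326821e-01  3.18687916e-01  1.97052066e+00 -4.44089210e-16
  8.52384081e-01 -1.51675817e+00]
[591.1 -62.1] True True [-1.24778851e-01  4.56187144e-01  1.74453474e+00 -4.44089210e-16
  9.40870766e-01 -1.52621020e+00]
[ 558.7 -251.4] True True [-4.42231694e-01  4.80515685e-01  1.70249951e+00 -4.44089210e-16
  9.58577462e-01 -1.84366304e+00]
[ 456.2 -233.9] True True [-4.96907297e-01  3.48112547e-01  1.92400541e+00 -4.44089210e-16
  8.69474696e-01 -1.89833864e+00]
[ 494.1 -143. ] True True [-3.04772441e-01  3.50345294e-01  1.92043123e+00 -4.44089210e-16
  8.70816125e-01 -1.70620379e+00]
```

```bash
python3 - <<'E'
from meas import *
a=yaw+np.pi/2
pick([482.8,-48],a,12,60,up=80); lift(40)
print(env.read_state()["width"])
place(bay(-30,0),a,12.5,60,up=70)
env.reach([561,-275,230],down(yaw)); env.hold(.3)
T=wristpose(); im=viewer.camera("wrist"); np.save("T2.npy",T); cv2.imwrite("pics/w2.png",im); print(env.read_state()["time_s"])
E
```

```text
pick hit False z 0.20643801493022806 width 25.836755775434714 grip 30.000779628753662 t 6.7167
25.37918021281317
place hit False dz 0.16224149195238624 pos [ 494.1 -142.9   96.5] t 9.0333
11.0333
```

View pics/w2.png

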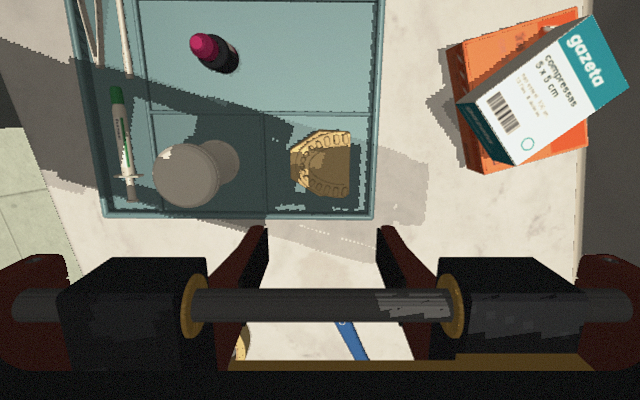

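The bottle stands upright in the middle bay (at 210,50). The cast is at (323,165), its back face towards the rim on the right at x≈377. I'll enlarge that part.

```bash
python3 - <<'E'
import cv2
im=cv2.imread("pics/w2.png")[95:225,250:390]
cv2.imwrite("pics/w2c.png",cv2.convertScaleAbs(cv2.resize(im,None,fx=4.5,fy=4.5,interpolation=cv2.INTER_CUBIC),alpha=2.2))
E
```

```text
(no output)
```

View pics/w2c.png

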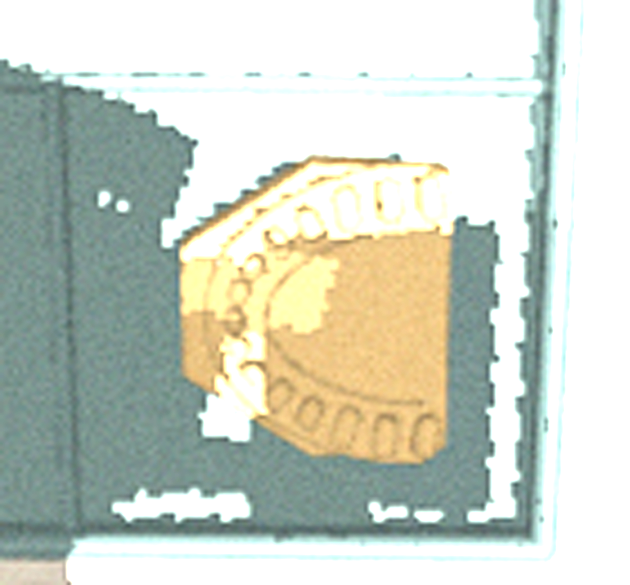

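```bash
python3 - <<'E'
from meas import *
T=np.load("T2.npy")
def V(c,z): return rot(yaw).T@(pix2w((c[0]/4.5+250-.4,c[1]/4.5+95-.4),p,z,T)[:2]-mid)
for n,c,z in [("f1",(182,262),21),("f2",(184,375),21),("b1",(449,235),21),("b2",(446,440),21),("div",(62,92),9),("div",(75,530),9),("rimbase",(532,530),4),("rimbase",(535,300),4),("rimtop in",(548,535),18),("rimtop",(553,90),18),("junc",(545,88),9),("b-bot",(452,235),4)]: print(n,V(c,z).round(1))
E
```

```text
f1 [ 28.4 -83.8]
f2 [  28.2 -107.5]
b1 [ 83.3 -78.2]
b2 [  83.7 -121.5]
div [  3.1 -49.9]
div [   1.5 -145.5]
rimbase [ 105.4 -147. ]
rimbase [104.  -94.1]
rimtop in [ 106.8 -143.7]
rimtop [103.9 -49.4]
junc [103.6 -49.1]
b-bot [ 85.5 -79.9]
```

```bash
python3 - <<'E'
from meas import *
pick(bay(56,-96),yaw,6.5,65,up=110,f=10)
s=env.read_state(); print(s["force"])
if 52<s["width"]<64:
    lift(110); print(env.read_state()["width"])
    place(bay(-51,96),yaw,7,70,up=110)
    T=wristpose();cv2.imwrite("pics/w3.png",viewer.camera("wrist"))
E
```

```text
pick hit False z 1.157015511077688 width 55.64993921316882 grip 30.155140074784867 t 12.7417
[-0.76726568  0.26349084  6.73831128]
55.67033054064348
place hit True dz 0.45602861051408183 pos [489.7 -45.   90.6] t 15.575
```

```bash
python3 - <<'E'
from meas import *
a=yaw+np.pi/2
pick(bay(-30,0),a,12,60,up=110); lift(80)
place(bay(53,-96),a,12.5,55,up=100)
pick([590.3,-69.3],a,6.5,56,up=100); lift(60)
T=wristpose();cv2.imwrite("pics/w4.png",viewer.camera("wrist"))
s=env.read_state(); print(s["width"])
if s["width"]>25:
    place(bay(-30,0),a,7,55,up=100)
E
```

```text
pick hit False z 0.19330786027875035 width 25.489667164418886 grip 30.000393390655518 t 19.5167
place hit False dz 0.16031806074759913 pos [ 559.7 -251.6   96.5] t 22.15
pick hit False z 0.5013900685266748 width 29.090887396336623 grip 30.000975776974315 t 24.9333
28.960112247534507
place hit False dz 0.19676841740803752 pos [ 494.1 -143.    91. ] t 27.4917
```

View pics/w4.png

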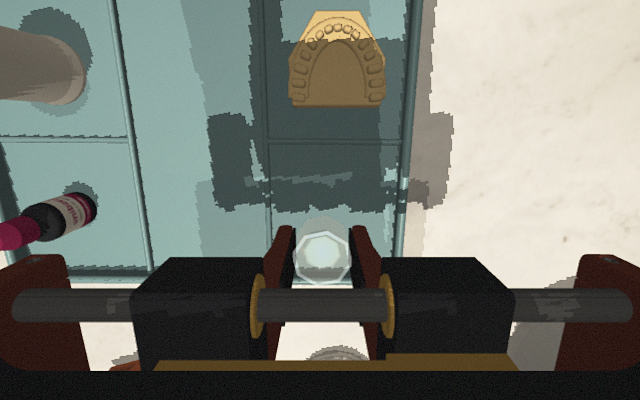

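The dish is held cleanly at (322,257). The bottle stands in the back right bay and the cast in the front left one. Next, the pot and then the dish.

```bash
python3 - <<'E'
from meas import *
a=yaw+np.pi/2
pick([464.8,-232.6],a,63,76,up=70); lift(60)
s=env.read_state(); print(s["width"])
assert s["width"]>42
place(bay(53,96),a,63.5,76,up=60)
pick(bay(-30,0),a,6.5,56,up=140); lift(60)
s=env.read_state(); print(s["width"])
assert s["width"]>25
place(bay(-51,-96),a,7,55,up=100)
env.reach([455,-130,350],down(-np.pi/2)); env.hold(0.3)
T=wristpose(); im=viewer.camera("wrist"); np.save("T5.npy",T)
cv2.imwrite("pics/w5.png",cv2.convertScaleAbs(cv2.resize(im[0:250,200:480],None,fx=2.4,fy=2.4,interpolation=cv2.INTER_CUBIC),alpha=1.5))
E
```

```text
pick hit False z 0.33830925768228326 width 46.237794119446825 grip 30.000562825152883 t 30.225
46.21469989318585
place hit False dz 0.1395960284015132 pos [592.1 -62.3 147.5] t 32.9083
pick hit False z 0.4492066179860785 width 29.171930499805548 grip 30.000974170986865 t 35.8167
29.194947978760197
place hit False dz 0.1951354811310324 pos [ 457.2 -234.1   91. ] t 38.25
```

View pics/w5.png

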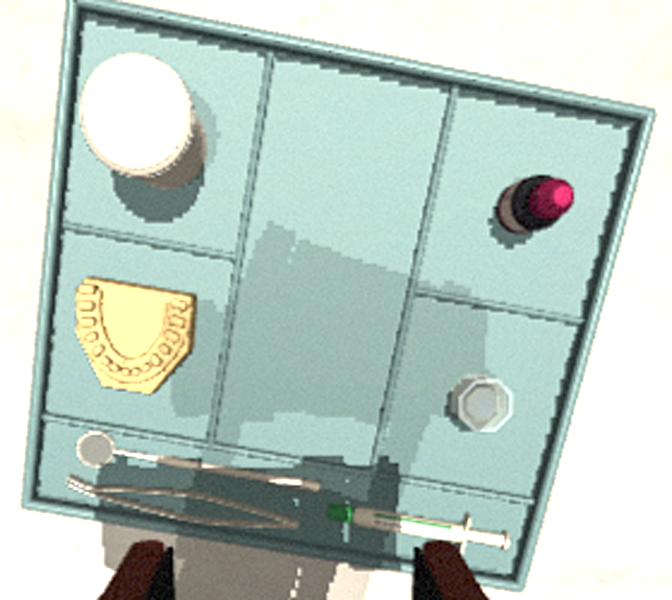

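All four stand in their bays: lid centre (137,105), cap (558,197), dish (481,403), cast (135,333). A quick numeric check before handing in.

```bash
python3 - <<'E'
import meas; from meas import *
meas.T=np.load("T5.npy")
for n,c,z,b in [("pot",(137,105),86,(52,96)),("bottle",(562,196),72,(52,-96)),("dish",(481,402),30,(-52,-96)),("castback",(140,285),21,(-23,96)),("castfront",(128,388),15,(-81,96))]:
    print(n,(rot(yaw).T@(W(c,z)-mid)-b).round(1))
E
```

```text
pot [ 3.  -1.8]
bottle [ 0.2 -0.3]
dish [1.4 2.4]
castback [1.9 0.8]
castfront [3.1 2. ]
```

```bash
python3 -c "
from station import workorder
print(workorder.sign_off())"
```

```text
the job is handed in; nothing more can be done
None
```

The job is handed in: pot, cast, bottle and dish each stand upright in their own bay, within about 4 mm of its middle by the last camera check. The last move ended at about 40 s of the 109 s allowed; sign-off gave no verdict.

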